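# Seat the proud centrifuge rotor on its keyed drive

## Task

Two small open centrifuges stand on the bench; one rotor is fully home, the other sits proud because its channel lies across the drive bar. Grip the proud rotor by its fin and turn it while pressing it down against the bar, until it drops over the bar and sits flat and fully home; then let go. Do not raise it off its spindle, and leave the other rotor where it is.

Things in the scene. Friction and masses are not known exactly. Their poses are not given: they have to be found in the camera images.
- rotor: Proud loose rotor, 0.35 kg: aluminium disc 100 mm across, grey grip fin on top. Origin on its axis at the underside, z up. Above the origin: two shoes 0-11 mm, disc 11-20, fin 20-64. Between the shoes a channel 26 mm wide, 11 deep, along x like the fin. Starts resting on the drive bar, 10 mm too high, 40-90 deg out of line; a half turn is equivalent. Drops once within about 10 deg of the bar.
- rotor_fin (a point): Point on the rotor's axis 46 mm above its underside, in the upper half of the grip fin; axes as the rotor's. The fin is 46 mm long (x), 24 mm thick (y), rigid, and ends 18 mm above this point; the disc's top is 26 mm below it. Inside is a blind bore that takes the spindle with 3 mm of play all round.
- drive: Centrifuge under the proud rotor, fixed, shaft braked: white housing 150 x 150 mm, deck at 60 mm. Origin at the centre of its underside, on the bench, z up. On the seat lies a drive bar along x, 60 long, 8 wide, top at 73 mm; central spindle 12 mm thick, tip at 99 mm. Two short black ribs on the deck, 56-70 mm from the centre along +x and -x, show the bar's direction. Control panel on the -x side.
- drive_seat (a point): Centre of the top of that centrifuge's round steel seat (96 mm across), 63 mm above the bench, under the spindle; axes as the housing's, drive bar along x, bar top 10 mm above this point. The rotor is home when its origin is here.
- rotor_other: Identical rotor on an identical second centrifuge, already home: its fin is in line with the black ribs there, and it stands 10 mm lower than the proud one. Loose; to be left alone. Origin and axes as for the proud rotor.
Mind the look-alikes: they are no part of the job. What is shaped like the rotor but orange is not meant.

How it is judged:
On the way:
1. the gripped rotor is pressed on the drive bar while it is turned towards it: still up on the bar, within 35 degrees of line, bearing on the drive with over 0.5 N (z of rotor in the frame of drive_seat between 0.006 and 0.013 m and angle between the x axis of rotor and the x axis of drive_seat, either way round below 0.62 rad and contact force between rotor and drive above 0.5 N and contact force between the fingers and rotor above 0.5 N), for 0.05 s.
At the end, for the whole second after the job is handed in: The rotor stands at rest on the seat: its underside within 3 mm of the seat's height, its axis within 8 mm of the spindle's, its channel in line with the drive bar within 20 degrees (either way round), upright within 3.4 degrees; the other rotor is within 10 mm of where it was (z of rotor in the frame of drive_seat between -0.003 and 0.003 m and horizontal distance between rotor and drive_seat below 0.008 m and angle between the x axis of rotor and the x axis of drive_seat, either way round below 0.35 rad and angle between rotor's own z axis and vertical below 0.06 rad and linear speed of rotor below 0.02 m/s and distance of rotor_other from where it was at the start of the episode below 0.01 m); the robot touches nothing.
It fails at once if the proud rotor is lifted off its spindle (origin more than 30 mm above the seat) (z of rotor in the frame of drive_seat above 0.03 m).
It fails at once if the other rotor is moved more than 10 mm (distance of rotor_other from where it was at the start of the episode above 0.01 m).
It also fails if it takes over 35 s, if anything falls off the work surface, if the arm or the gripper's body presses on something with over 40 N, if the wrist force passes 120 N, or if a joint passes its speed limit or range.

## Robot

A 7-joint arm with a two-finger parallel gripper is mounted at the origin on a cart in front of the work surface, level with it; the furniture and walls round the work are solid. World frame = base frame: x ahead of the robot, y to its left, z up, the work surface at z = 0. Lengths are in m, angles in rad, forces in N, time in s.
With the tool pointing down it reaches from about 0.4 to 0.85 m from the base axis. Payload 4.5 kg.
Tool frame: the origin (TCP) lies at the very end of the fingers, on their centre line; the grasp point (between the pads) lies behind it (manip.hold_point_z is the z of the grasp point in the tool frame, in m); z points along the fingers, y is the direction in which the jaws open and shut (so a half turn about z gives the same grasp; the last joint's range is limited). The gripper opens to 85 mm and grips with 20 to 120 N. Pads are 22 mm wide; open, the fingers measure 114 mm over their backs; the gripper's body (76 mm by 85 mm) begins 54 mm behind the grasp point. The pads swing forward as they close: fully open they stand 13 mm farther back than shut.
Start: joints at [-1.254, 0.689, -0.195, 1.565, 0.157, 0.902, -0.215], TCP at [0.174, 0.6, 0.231] pointing down, gripper open.
Joint ranges: [-3.01, 3.01], [-0.46, 2.08], [-1.47, 1.51], [0.13, 2.56], [-1, 4.14], [0.04, 2.09], [-2.66, 2.66]. Speed limits (rad/s): [2.57, 2.57, 3.14, 3.14, 3.14, 3.14, 3.14].

## Interface

Orientations are given as a unit quaternion [x, y, z, w].
In Python, from cell import manip, imaging, finish_job gives the robot as it stands. The module is installed in compiled form; this text tells all that it offers.
- The arm moves only by the tool apply_moves, never from a script. Its argument "moves" is a list that holds one entry, the list of rows, each a list of 5 numbers: the closure, from -1 (fully open) to 1 (shut), then the shift along the tool's x, y, z in m, then the turn about the tool's z in degrees. In form: [[[claw, dx, dy, dz, yaw], ...]]. A call has exactly 5 rows; each row is the pose to reach, as a shift and turn from the pose commanded when the call began, along the tool's axes at that moment; what a row does not reach only later rows make up. A row lasts 1/10 s, in which the tool goes at most 50 mm and 8.59 degrees, less where a joint would pass 70% of its speed; a pose out of reach is approached as far as the arm can. A call with a gripper value outside its range is refused whole. The fingers move at their own pace and stop on an object; "force" is the grip in N (left out, the last holds). Time passes only in rows, so rows that repeat a pose let the fingers close, or fill a call up. It gives the time, the measured TCP pose, the force and the opening at its end, in the units of the state.
- manip.read_state(): the state, without advancing time (a new reading comes with each control period).
- imaging.grab_frame(name): name is "scene" or "top"; returns a dict with "frame" (420x560x3 uint8, red, green, blue), "depth" (420x560 float32, m along the optical axis (not along the pixel's ray), 0 where there is no reading), "intrinsics" (3x3 intrinsics, pixels), "dist" ([k1, k2, p1, p2, k3] as OpenCV has them; the pictures are not rectified), "extrinsics" (4x4, takes a point from world to camera coordinates). Camera axes: x right, y up, looking along -z (the intrinsics and any distortion apply to the point x, -y, -z); pixel columns grow to the right and rows downward; lengths in m; the calibration is good to about 2 mm. A picture is of the moment at which its call begins.
- finish_job(): hands the job in, once; it reports no verdict.
The state is a dict: "t": time; "joint_positions": joint angles; "joint_vel": joint speeds; "joint_efforts": joint torques, N m; "tool_pos": TCP position; "tool_rot": TCP orientation; "ft_force": force on the tool from outside, world axes, zero at the start; "wrist_torque": the same for the moment, N m; "opening": finger opening in m.
Only numpy, scipy, OpenCV 4.12 (cv2) and the standard library are available. Lean on these libraries where they do the work, as an engineer would, in place of code of your own. Each camera call takes 0.05 s, during which the arm holds its last target.

## Working session

There is one attempt and no reset: what is moved stays moved. The work goes in short steps, Python scripts to look and compute and a tool call to move; the robot and the scene stay as the last step left them, time stands still between calls to the robot, and variables do not carry over. Pictures are saved under pics/ and viewed, and the job is handed in when it is done.

Besides the shell and the picture viewer there is one more tool, called as name(argument=value, ...), one argument or row to a line, values as JSON. apply_moves: Moves the arm, as the interface text tells. Its arguments: {"type":"object","properties":{"moves":{"type":"array","items":{"type":"array","items":{"type":"array","items":{"type":"number"}}}},"force":{"type":"number"}},"required":["moves"]}

```bash
mkdir -p pics; python3 - <<'E'
from cell import manip, imaging
import cv2,numpy as np
s=manip.read_state();print(s, manip.hold_point_z)
for n in("scene","top"):
    f=imaging.grab_frame(n);cv2.imwrite(f"pics/{n}0.png",f["frame"][:,:,::-1]);np.savez(f"pics/{n}0.npz",**f)
    print(n,f["intrinsics"],f["dist"],f["extrinsics"])
E
```

```text
{'t': 0.0, 'joint_positions': array([-1.25422255,  0.6899753 , -0.19451031,  1.56640779,  0.15733816,
        0.9024898 , -0.215055  ]), 'joint_vel': array([-2.29137900e-03, -9.88642019e-04, -5.84241114e-05,  4.59185302e-05,
        2.26853543e-03,  5.07561278e-04,  1.40281330e-03]), 'joint_efforts': array([ 4.46919476e-04, -5.39610565e+01, -1.26614694e+00, -1.58544749e+01,
        9.15305136e-03,  9.37623263e-03,  1.60944666e-05]), 'tool_pos': array([0.17426043, 0.59951015, 0.2304724 ]), 'tool_rot': array([ 1.40837982e-01,  9.90032209e-01, -9.40997443e-04, -4.74431957e-05]), 'ft_force': array([ 0.74716167, -1.47193252,  0.62540262]), 'wrist_torque': array([ 0.01499505, -0.00434012, -0.05165248]), 'opening': 0.08541243965430713} -0.0187
scene [[510.06554461   0.         270.74438479]
 [  0.         510.06554461 202.40864872]
 [  0.           0.           1.        ]] [-0.02987891  0.          0.          0.          0.        ] [[-0.63391787 -0.77327376 -0.01399395  0.43670558]
 [ 0.55767694 -0.46956191  0.68447648 -0.27135642]
 [-0.53585872  0.42609777  0.72890062 -1.51242987]
 [ 0.          0.          0.          1.        ]]
top [[410.69613145   0.         283.38182171]
 [  0.         410.69613145 209.7471162 ]
 [  0.           0.           1.        ]] [-0.08080211  0.          0.          0.          0.        ] [[-0.00854763 -0.9996884  -0.02345277  0.18791264]
 [ 0.99664746 -0.01042539  0.08114889 -0.52281406]
 [-0.08136811 -0.02268052  0.99642603 -1.1076321 ]
 [ 0.          0.          0.          1.        ]]
```

View pics/scene0.png

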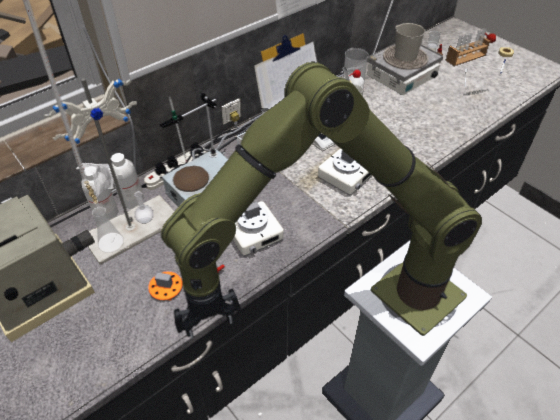

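View pics/top0.png

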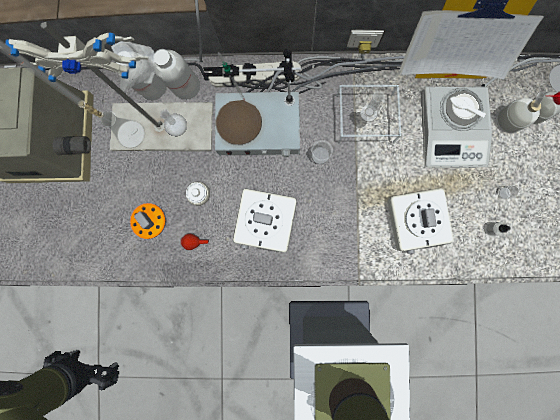

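The top view shows the left centrifuge at (265,219) with its fin across its ribs, so that is the proud one. The right one, at about (424,219), is in line. The orange decoy is at (148,220). I'll zoom in and measure.

```bash
cat > h.py <<'E'
import numpy as np,cv2
def rays(f,px):
    K=f["intrinsics"];T=f["extrinsics"]
    n=cv2.undistortPoints(np.array(px,float).reshape(-1,1,2),K,f["dist"]).reshape(-1,2)
    d=np.c_[n[:,0],-n[:,1],-np.ones(len(n))]
    R=T[:3,:3];o=-R.T@T[:3,3];return o,d@R   # world dirs, unit depth
def plane(f,px,z):
    o,d=rays(f,px);return o+d*((z-o[2])/d[:,2])[:,None]
def cloud(f):
    h,w=f["depth"].shape;v,u=np.mgrid[:h,:w]
    o,d=rays(f,np.c_[u.ravel(),v.ravel()]);P=o+d*f["depth"].reshape(-1,1);P=P.reshape(h,w,3);P[f["depth"]==0]=np.nan;return P
E
python3 - <<'E'
from h import *
f=dict(np.load("pics/top0.npz"));P=cloud(f)
for n,(u,v) in dict(L=(265,219),R=(424,219)).items():
    c=P[v-40:v+40,u-40:u+40].reshape(-1,3);z=c[:,2]
    for a,b in((.05,.066),(.07,.098),(.1,.15)):
        m=(z>a)&(z<b);print(n,a,m.sum(),np.median(z[m]),c[m].mean(0))
    m=z>.1;r=cv2.minAreaRect(c[m][:,:2].astype(np.float32)*1000);print(r)
a=f["frame"][175:265,215:315,::-1];b=f["frame"][175:265,372:472,::-1]
cv2.imwrite("pics/z0.png",cv2.resize(np.hstack([a,b]),None,fx=4,fy=4,interpolation=cv2.INTER_CUBIC))
E
```

```text
L 0.05 1910 0.059511522389473104 [0.4933127  0.23091363 0.05915253]
L 0.07 956 0.09264180021133461 [0.49539978 0.23260834 0.09252656]
L 0.1 189 0.1363832461434551 [0.49537166 0.23236145 0.13540494]
((496.01788330078125, 233.2262725830078), (45.73418426513672, 23.890188217163086), 76.90414428710938)
R 0.05 1918 0.05927338754564637 [ 0.49204769 -0.18037111  0.05913914]
R 0.07 915 0.08257438934401184 [ 0.49291744 -0.18466043  0.0826095 ]
R 0.1 216 0.125958213430168 [ 0.49294643 -0.18530273  0.12369195]
((493.2760314941406, -187.19970703125), (46.121681213378906, 25.8068790435791), 9.56762409210205)
```

View pics/z0.png

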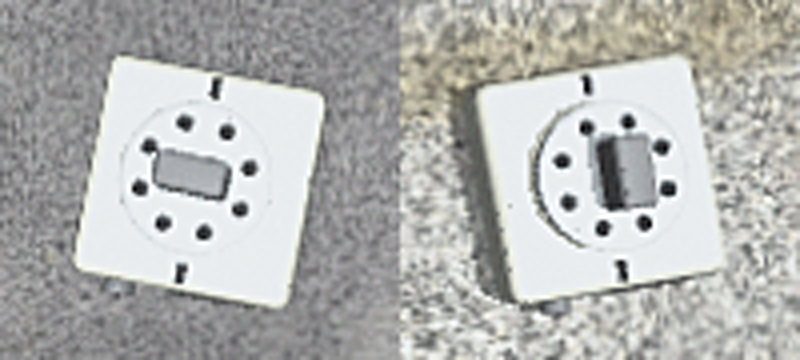

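The zoom and depths agree. The left disc top is at 93 mm (proud) and the right at 83 mm. Next I'll measure the fin and rib directions, and the housing edges as a cross-check.

```bash
python3 - <<'E'
from h import *
f=dict(np.load("pics/top0.npz"));P=cloud(f)
u0,v0=225,178
sub=f["frame"][v0:v0+85,u0:u0+85].astype(int);Z=P[v0:v0+85,u0:u0+85,2]
def px(m): v,u=np.nonzero(m);return np.c_[u+u0,v+v0].astype(np.float32)
g=sub.max(2)
fin=px(Z>.128);Q=plane(f,fin,.137);r=cv2.minAreaRect((Q[:,:2]*1000).astype(np.float32));print("fin",r)
X=Q[:,:2]-Q[:,:2].mean(0);w,V=np.linalg.eigh(X.T@X);d=V[:,1];print("pca",np.degrees(np.arctan2(d[1],d[0]))%180,Q.mean(0))
n,l,st,ce=cv2.connectedComponentsWithStats((g<110).astype(np.uint8))
for i in range(1,n):
    p=plane(f,[ce[i]+[u0,v0]],.06)[0]; print(st[i],ce[i]+[u0,v0],p)
# housing top edge
wm=px((g>200)&(Z>.05));
# deck outline
h=plane(f,wm,.06);print("house",cv2.minAreaRect((h[:,:2]*1000).astype(np.float32)))
E
python3 - <<'E'
from scipy.spatial.transform import Rotation as R
print(R.from_quat([.140838,.990032,-.00094,0]).as_matrix())
E
```

```text
fin ((495.7659912109375, 232.85003662109375), (45.79113006591797, 23.657527923583984), 76.89232635498047)
pca 76.497848155929 [0.4957899  0.23301427 0.137     ]
[38  5  1  1  1] [263. 183.] [0.59417842 0.23619713 0.06      ]
[3 7 1 1 1] [228. 185.] [0.58997165 0.33061455 0.06      ]
[7 6 1 1 1] [232. 184.] [0.59254389 0.31979432 0.06      ]
[47  8  1  1  1] [272. 186.] [0.58576319 0.21206848 0.06      ]
[53  8  1  1  1] [278. 186.] [0.58556972 0.19597915 0.06      ]
[20 10  2  1  2] [245.5 188. ] [0.58123092 0.28332508 0.06      ]
[29 10  3  3  4] [254.75 189.  ] [0.57821807 0.25842925 0.06      ]
[52 11  1  1  1] [277. 189.] [0.57750096 0.19871773 0.06      ]
[37 13  2  1  2] [262.5 191. ] [0.57256487 0.23762708 0.06      ]
[56 13  1  1  1] [281. 191.] [0.57198216 0.18804767 0.06      ]
[64 13  1  1  1] [289. 191.] [0.57173575 0.16664539 0.06      ]
[48 15  2  1  2] [273.5 193. ] [0.56682544 0.20816584 0.06      ]
[16 17  1  2  2] [241.  195.5] [0.56110931 0.29544605 0.06      ]
[43 17  2  5 10] [268.5 197. ] [0.55621017 0.221619   0.06      ]
[58 17  2  1  2] [283.5 195. ] [0.56113
[... 2979 characters left out ...]
3] [277. 251.] [0.41224324 0.19993241 0.06      ]
[73 72  2  1  2] [298.5 250. ] [0.41440754 0.14303931 0.06      ]
[56 74  1  1  1] [281. 252.] [0.40952249 0.18936456 0.06      ]
[14 77  2  1  2] [239.5 255. ] [0.40237384 0.29956578 0.06      ]
[ 0 80  1  1  1] [225. 258.] [0.39465448 0.33827634 0.06      ]
[69 80  1  1  1] [294. 258.] [0.39344552 0.15514812 0.06      ]
[48 82  1  1  1] [273. 260.] [0.38860796 0.21069235 0.06      ]
house ((495.3424072265625, 233.00711059570312), (145.46743774414062, 145.48316955566406), 78.75691986083984)
[[-9.60329299e-01  2.78868369e-01 -2.64775549e-04]
 [ 2.78868369e-01  9.60327532e-01 -1.86126093e-03]
 [-2.64775549e-04 -1.86126093e-03 -9.99998233e-01]]
```

Bar (from the ribs) is at −11.2°, which the housing edges confirm. The fin is at 76.7°, with the axis at about (0.4955, 0.233). The plan is to bring tool x onto the fin direction at 76.7°, then turn counter-clockwise by 92° to 168.8°, which keeps joint 7 near mid-range. I'll start with the approach at constant height.

apply_moves(
  moves=[
    [[-1, -0.041, -0.026, 0, 8], [-1, -0.082, -0.052, 0, 16], [-1, -0.123, -0.078, 0, 24], [-1, -0.164, -0.104, 0, 32], [-1, -0.205, -0.13, 0, 40]],
  ],
  force=60,
)

```text
t: 0.6
tool_pos: [0.3359, 0.4164, 0.2311]
tool_rot: [0.473, 0.881, -0.0, -0.0]
ft_force: [1.3, 0.6, -0.4]
opening: 0.0853
```

```bash
cat >> h.py <<'E'
def rel(tx,ty,tz,ang):
    from cell import manip
    from scipy.spatial.transform import Rotation as Ro
    s=manip.read_state();M=Ro.from_quat(s["tool_rot"]).as_matrix()
    a=np.degrees(np.arctan2(M[1,0],M[0,0]))
    print("t",s["t"],"pos",s["tool_pos"].round(4),"xang",a.round(2),"z",M[:,2].round(4),"ft",s["ft_force"].round(1),s["wrist_torque"].round(2),"op",round(s["opening"],4))
    print("j",s["joint_positions"].round(2),"delta tool",(M.T@(np.array([tx,ty,tz])-s["tool_pos"])).round(4),"yaw",round((a-ang+180)%360-180,2))
E
python3 -c "
from h import *
rel(.4955,.233,.16,76.6)"
```

```text
t 0.6 pos [0.3359 0.4164 0.2311] xang 123.48 z [-2.e-04 -3.e-04 -1.e+00] ft [ 1.3  0.6 -0.4] [ 0.01 -0.05 -0.02] op 0.0853
j [-0.97  0.57 -0.02  1.84  0.02  0.73 -0.41] delta tool [-0.241   0.032   0.0712] yaw 46.88
```

apply_moves(
  moves=[
    [[-1, -0.04, 0.005, 0, 8], [-1, -0.081, 0.011, 0, 16], [-1, -0.121, 0.016, 0, 24], [-1, -0.161, 0.021, 0, 32], [-1, -0.2, 0.027, 0, 39]],
  ],
)

```text
t: 1.1
tool_pos: [0.4693, 0.2654, 0.2311]
tool_rot: [0.74, 0.672, -0.0, -0.0]
ft_force: [0.2, 0.8, -1.1]
opening: 0.0853
```

```bash
python3 -c "
from h import *
rel(.4955,.233,.16,76.6)"
```

```text
t 1.1 pos [0.4693 0.2654 0.2311] xang 84.48 z [-6.e-04 -3.e-04 -1.e+00] ft [ 0.2  0.8 -1.1] [ 0.03 -0.03 -0.01] op 0.0853
j [-0.7   0.58  0.16  1.84 -0.13  0.74 -0.57] delta tool [-0.0297  0.0293  0.0711] yaw 7.88
```

apply_moves(
  moves=[
    [[-1, -0.015, 0.015, 0, 4], [-1, -0.03, 0.0295, 0.02, 8], [-1, -0.03, 0.0295, 0.05, 8], [-1, -0.03, 0.0295, 0.07, 8], [-1, -0.03, 0.0295, 0.07, 8]],
  ],
)

```text
t: 1.6
tool_pos: [0.4927, 0.2344, 0.1587]
tool_rot: [0.783, 0.622, -0.003, -0.001]
ft_force: [-0.9, 0.1, 0.3]
opening: 0.0856
```

```bash
python3 - <<'E'
from h import *
from cell import imaging
rel(.4955,.233,.101,76.6)
for n in("scene","top"):
    f=imaging.grab_frame(n);np.savez(f"pics/{n}1.npz",**f)
    u,v=cv2.projectPoints(np.zeros(3),np.zeros(3),np.zeros(3),np.eye(3),None)[0].ravel() if 0 else ((265,219) if n=="top" else (255,225))
    cv2.imwrite(f"pics/{n}1.png",cv2.resize(f["frame"][v-60:v+60,u-60:u+60,::-1],None,fx=4,fy=4,interpolation=cv2.INTER_CUBIC))
a,b=[cv2.imread(f"pics/{n}1.png")[:, :400] for n in("scene","top")]
cv2.imwrite("pics/both1.png",np.hstack([a,b]))
E
```

```text
t 1.6 pos [0.4927 0.2344 0.1587] xang 76.88 z [-0.0063 -0.002  -1.    ] ft [-0.9  0.1  0.3] [-0.02 -0.03  0.01] op 0.0856
j [-0.62  0.7   0.15  1.88 -0.18  0.58 -0.58] delta tool [-0.0006  0.0034  0.0577] yaw 0.28
```

View pics/both1.png

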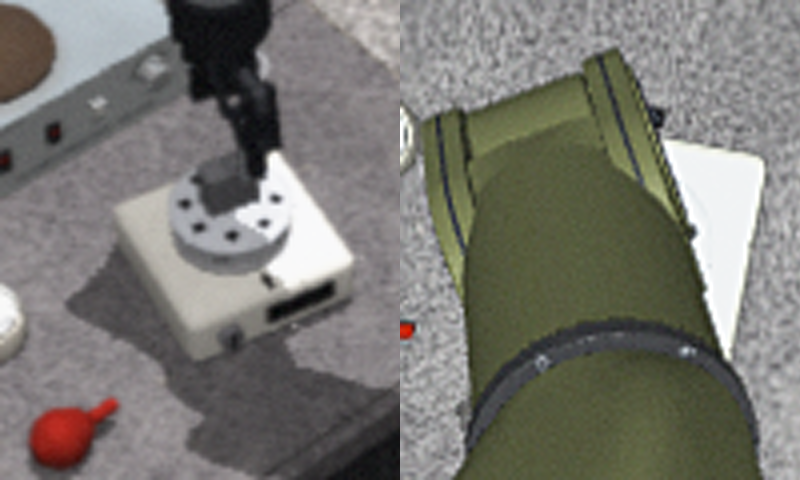

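The scene view shows the open fingers above and behind the grey fin, with nothing touching, and in the top view the arm hides the rotor. I'll descend slowly; commanded pose is about on target.

apply_moves(
  moves=[
    [[-1, 0, 0, 0, 0], [-1, 0, 0, 0, 0], [-1, 0, 0, 0.008, 0], [-1, 0, 0, 0.02, 0], [-1, 0, 0, 0.02, 0]],
  ],
)

```text
t: 2.2
tool_pos: [0.4941, 0.234, 0.1396]
tool_rot: [0.784, 0.621, -0.002, -0.0]
ft_force: [-0.3, -0.6, 0.8]
opening: 0.0853
```

```bash
python3 - <<'E'
from h import *
rel(.4955,.233,.101,76.6)
E
```

```text
t 2.2 pos [0.4941 0.234  0.1396] xang 76.81 z [-0.003  -0.0013 -1.    ] ft [-0.3 -0.6  0.8] [-0.06  0.05 -0.04] op 0.0853
j [-0.61  0.73  0.14  1.9  -0.19  0.53 -0.57] delta tool [-0.0006  0.0017  0.0386] yaw 0.21
```

apply_moves(
  moves=[
    [[-1, 0, 0.001, 0.01, 0], [-1, 0, 0.001, 0.02, 0], [-1, 0, 0.001, 0.03, 0], [-1, 0, 0.001, 0.038, 0], [-1, 0, 0.001, 0.038, 0]],
  ],
)

```text
t: 2.7
tool_pos: [0.4954, 0.2339, 0.1019]
tool_rot: [0.784, 0.621, -0.001, -0.0]
ft_force: [-0.4, -0.1, 0.1]
opening: 0.0852
```

```bash
python3 - <<'E'
from h import *
rel(.4955,.233,.101,76.6)
E
```

```text
t 2.7 pos [0.4954 0.2339 0.1019] xang 76.8 z [-0.0023 -0.001  -1.    ] ft [-0.4 -0.1  0.1] [-0.01  0.04  0.03] op 0.0852
j [-0.6   0.79  0.12  1.91 -0.2   0.45 -0.56] delta tool [-0.0008  0.0003  0.0009] yaw 0.2
```

On pose, no contact. I'll close the gripper.

apply_moves(
  moves=[
    [[0, 0, 0, 0, 0], [1, 0, 0, 0, 0], [1, 0, 0, 0, 0], [1, 0, 0, 0, 0], [1, 0, 0, 0, 0]],
  ],
  force=60,
)

```text
t: 3.2
tool_pos: [0.4965, 0.2343, 0.1037]
tool_rot: [0.784, 0.621, 0.0, 0.0]
ft_force: [-0.3, 0.8, 3.0]
opening: 0.0233
```

apply_moves(
  moves=[
    [[1, 0, 0, 0, 0], [1, 0, 0, 0, 0], [1, 0, 0, 0, 0], [1, 0, 0, 0.001, 0], [1, 0, 0, 0.002, 0]],
  ],
)

```text
t: 3.7
tool_pos: [0.4965, 0.2344, 0.1036]
tool_rot: [0.784, 0.621, 0.001, -0.0]
ft_force: [-6.3, -2.2, 32.1]
opening: 0.0234
```

```bash
python3 - <<'E'
from h import *
rel(.4955,.233,.101,168.76)
E
```

```text
t 3.7 pos [0.4965 0.2344 0.1036] xang 76.78 z [ 9.0e-04  1.2e-03 -1.0e+00] ft [-6.3 -2.2 32.1] [-0.48  1.38  0.  ] op 0.0234
j [-0.6   0.79  0.12  1.91 -0.2   0.45 -0.56] delta tool [-0.0016 -0.0007  0.0026] yaw -91.98
```

The fin is gripped (opening 23.4 mm) and pressing with 32 N, which is a stiff contact. I'll ease that by 1 mm and turn counter-clockwise while pressing.

apply_moves(
  moves=[
    [[1, 0, 0, -0.001, -4], [1, 0, 0, -0.001, -10], [1, 0, 0, -0.001, -16], [1, 0, 0, -0.001, -22], [1, 0, 0, -0.001, -28]],
  ],
)

```text
t: 4.2
tool_pos: [0.4977, 0.2351, 0.1037]
tool_rot: [0.609, 0.793, 0.002, 0.001]
ft_force: [0.6, 1.2, 11.2]
opening: 0.0234
```

```bash
python3 - <<'E'
from h import *
rel(.4955,.233,.101,168.76)
E
```

```text
t 4.2 pos [0.4977 0.2351 0.1037] xang 105.01 z [ 0.0033  0.0021 -1.    ] ft [ 0.6  1.2 11.2] [ 0.11  0.2  -0.13] op 0.0234
j [-0.53  0.78  0.    1.91 -0.01  0.45 -0.26] delta tool [-0.0014 -0.0027  0.0027] yaw -63.75
```

apply_moves(
  moves=[
    [[1, 0, 0, 0, -6], [1, 0, 0, 0, -12], [1, 0, 0, 0, -18], [1, 0, 0, 0, -24], [1, 0, 0, 0, -30]],
  ],
)

```text
t: 4.7
tool_pos: [0.4978, 0.2358, 0.1036]
tool_rot: [0.383, 0.924, 0.002, 0.001]
ft_force: [-0.0, 1.6, 9.2]
opening: 0.0236
```

```bash
python3 - <<'E'
from h import *
rel(.4955,.233,.101,168.76)
E
```

```text
t 4.7 pos [0.4978 0.2358 0.1036] xang 135.02 z [ 0.0037  0.0032 -1.    ] ft [-0.   1.6  9.2] [ 0.45  0.14 -0.13] op 0.0236
j [-0.45  0.78 -0.13  1.9   0.2   0.46  0.07] delta tool [-0.0003 -0.0037  0.0026] yaw -33.74
```

apply_moves(
  moves=[
    [[1, 0, -0.001, 0.0005, -4], [1, 0, -0.002, 0.0005, -8], [1, 0, -0.002, 0.0005, -12], [1, 0, -0.002, 0.0005, -16], [1, 0, -0.002, 0.0005, -20]],
  ],
)

```text
t: 5.2
tool_pos: [0.4964, 0.2363, 0.103]
tool_rot: [0.216, 0.976, 0.003, 0.001]
ft_force: [-0.4, 2.0, -2.0]
opening: 0.0235
```

```bash
python3 - <<'E'
from h import *
rel(.4955,.233,.101,168.76)
E
```

```text
t 5.2 pos [0.4964 0.2363 0.103 ] xang 155.02 z [ 0.0041  0.0059 -1.    ] ft [-0.4  2.  -2. ] [ 0.25  0.   -0.02] op 0.0235
j [-0.4   0.78 -0.22  1.91  0.33  0.48  0.29] delta tool [-0.0006 -0.0034  0.002 ] yaw -13.74
```

Vertical force has gone to about zero, so the bar is nearly in the channel. I'll finish the turn with light downward motion.

apply_moves(
  moves=[
    [[1, 0, -0.001, 0.001, -4], [1, 0, -0.001, 0.001, -8], [1, 0, -0.002, 0.001, -11], [1, 0, -0.002, 0.002, -13.5], [1, 0, -0.002, 0.003, -13.5]],
  ],
)

```text
t: 5.7
tool_pos: [0.494, 0.2313, 0.0984]
tool_rot: [0.102, 0.995, 0.0, -0.0]
ft_force: [-0.1, 0.8, -2.7]
opening: 0.0231
```

```bash
python3 - <<'E'
from h import *
rel(.4955,.233,.0935,168.76)
E
```

```text
t 5.7 pos [0.494  0.2313 0.0984] xang 168.33 z [-3.e-04  7.e-04 -1.e+00] ft [-0.1  0.8 -2.7] [ 0.28 -0.06  0.02] op 0.0231
j [-0.36  0.79 -0.27  1.91  0.42  0.49  0.44] delta tool [-0.0011  0.002   0.0049] yaw -0.43
```

It is already 5 mm lower with no resistance, so it is over the bar. I'll press it home.

apply_moves(
  moves=[
    [[1, 0, 0.001, 0.001, 0], [1, 0, 0.001, 0.002, 0], [1, 0, 0.001, 0.003, 0], [1, 0, 0.001, 0.004, 0], [1, 0, 0.001, 0.005, 0]],
  ],
)

```text
t: 6.2
tool_pos: [0.4941, 0.2317, 0.0938]
tool_rot: [0.102, 0.995, -0.0, -0.0]
ft_force: [-2.6, -0.9, 9.7]
opening: 0.0232
```

```bash
python3 - <<'E'
from h import *
rel(.4955,.233,.0935,168.76)
E
```

```text
t 6.2 pos [0.4941 0.2317 0.0938] xang 168.29 z [-2.e-04 -4.e-04 -1.e+00] ft [-2.6 -0.9  9.7] [0.02 0.36 0.03] op 0.0232
j [-0.37  0.8  -0.26  1.91  0.42  0.48  0.44] delta tool [-0.0011  0.0015  0.0003] yaw -0.47
```

It is 9.9 mm lower and meets 10 N, so it is on the seat. Now I'll open the gripper.

apply_moves(
  moves=[
    [[1, 0, 0, 0, 0], [-1, 0, 0, 0, 0], [-1, 0, 0, 0, 0], [-1, 0, 0, 0, 0], [-1, 0, 0, 0, 0]],
  ],
)

```text
t: 6.7
tool_pos: [0.4944, 0.2321, 0.094]
tool_rot: [0.102, 0.995, 0.0, 0.0]
ft_force: [-0.4, 0.4, -0.1]
opening: 0.0795
```

apply_moves(
  moves=[
    [[-1, 0, 0, 0, 0], [-1, 0, 0, -0.01, 0], [-1, 0, 0, -0.03, 0], [-1, 0, 0, -0.05, 0], [-1, 0, 0, -0.08, 0]],
  ],
)

```text
t: 7.2
tool_pos: [0.4935, 0.2315, 0.1743]
tool_rot: [0.102, 0.995, -0.001, -0.001]
ft_force: [0.5, -0.6, 0.4]
opening: 0.0854
```

apply_moves(
  moves=[
    [[-1, 0, 0, -0.04, 0], [-1, 0, 0.045, -0.06, 0], [-1, 0, 0.09, -0.06, 0], [-1, 0, 0.135, -0.06, 0], [-1, 0, 0.18, -0.06, 0]],
  ],
)

```text
t: 7.7
tool_pos: [0.531, 0.4097, 0.2352]
tool_rot: [0.102, 0.995, 0.0, 0.0]
ft_force: [1.8, -0.6, -1.1]
opening: 0.0851
```

apply_moves(
  moves=[
    [[-1, 0.02, 0.04, 0, 0], [-1, 0.04, 0.08, 0, 0], [-1, 0.06, 0.12, 0, 0], [-1, 0.08, 0.15, 0, 0], [-1, 0.08, 0.15, 0, 0]],
  ],
)

```text
t: 8.2
tool_pos: [0.4761, 0.5782, 0.2339]
tool_rot: [0.097, 0.995, 0.002, -0.003]
ft_force: [-0.8, 1.5, -0.6]
opening: 0.0858
```

```bash
python3 - <<'E'
from h import *
from cell import imaging
rel(.4955,.233,.0935,168.76)
f=imaging.grab_frame("top");np.savez("pics/top2.npz",**f);P=cloud(f)
for n,(u,v) in dict(L=(265,219),R=(424,219)).items():
    c=P[v-40:v+40,u-40:u+40].reshape(-1,3);z=c[:,2]
    for a,b in((.05,.066),(.07,.098),(.105,.15)):
        m=(z>a)&(z<b);print(n,a,m.sum(),np.median(z[m]),c[m].mean(0))
    m=z>.105;print(cv2.minAreaRect(c[m][:,:2].astype(np.float32)*1000))
a=f["frame"][175:265,215:315,::-1];b=f["frame"][175:265,372:472,::-1]
cv2.imwrite("pics/z2.png",cv2.resize(np.hstack([a,b]),None,fx=4,fy=4,interpolation=cv2.INTER_CUBIC))
E
```

```text
t 8.2 pos [0.4761 0.5782 0.2339] xang 168.83 z [-0.0054  0.0054 -1.    ] ft [-0.8  1.5 -0.6] [ 0.02  0.04 -0.02] op 0.0858
j [-0.8   0.89 -0.34  1.1   0.27  1.19  0.25] delta tool [-0.0868 -0.3355  0.1384] yaw 0.07
L 0.05 1921 0.05936029359471462 [0.49478991 0.23293248 0.05916614]
L 0.07 949 0.08263070092642177 [0.49379213 0.23045639 0.08263004]
L 0.105 181 0.126268244508851 [0.49399935 0.23050388 0.12545066]
((494.7491760253906, 231.31661987304688), (24.626590728759766, 45.95863342285156), 78.48575592041016)
R 0.05 1928 0.05945305332218176 [ 0.49180899 -0.18022863  0.05919901]
R 0.07 917 0.08262232280728998 [ 0.49281394 -0.18456787  0.08274057]
R 0.105 204 0.12613207583313113 [ 0.49274993 -0.18559658  0.12490577]
((493.7811584472656, -187.21017456054688), (46.080326080322266, 25.37012481689453), 5.503460884094238)
```

View pics/z2.png

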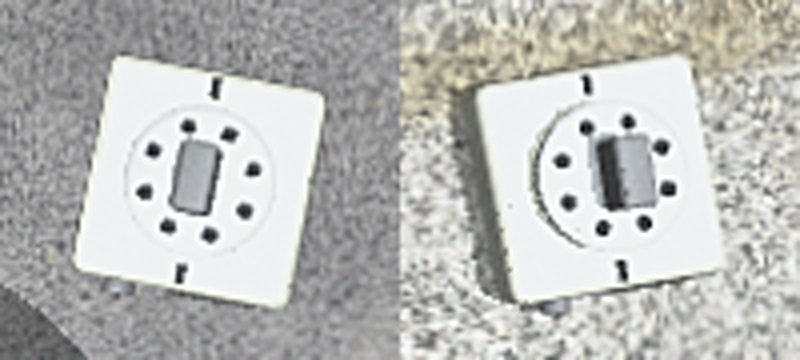

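The left fin now lies between its ribs, at zoom pixels (215,88) and (180,272). The disc top is at 82.6 mm, the same as the untouched rotor, and the arm is clear. I'll let the arm settle and hand in.

apply_moves(
  moves=[
    [[-1, 0, 0, 0, 0], [-1, 0, 0, 0, 0], [-1, 0, 0, 0, 0], [-1, 0, 0, 0, 0], [-1, 0, 0, 0, 0]],
  ],
)

```text
t: 8.75
tool_pos: [0.4833, 0.5707, 0.234]
tool_rot: [0.102, 0.995, -0.0, 0.0]
ft_force: [-0.8, 0.2, -0.1]
opening: 0.0857
```

```bash
python3 -c "
from cell import finish_job
print(finish_job())"
```

```text
the job is handed in; nothing more can be done
None
```

The proud rotor (the left centrifuge in the top view) is now home on its seat, and I handed the job in at 8.75 s. I gripped it by its fin and turned it 92° counter-clockwise. It dropped over the bar, and I pressed it onto the seat, let go and moved the arm clear.

**Last checks, from the top camera after release:**
- **Height:** the disc top is at 82.6 mm, the same as the untouched rotor. It was 92.6 mm before.
- **Alignment:** the fin is within about 0.5° of the bar direction.
- **Centring:** the axis is about 2–3 mm from the housing centre, inside the 8 mm allowed and consistent with the 3 mm of spindle play.
- **Other rotor:** its measured position is unchanged to within about 1 mm.

**Pressing during the turn:** the upward force at the wrist was about 9–11 N up to 34° from line. It had fallen to about −2 N at 14° from line, with the rotor not yet down. So the required bearing force within 35° was read only at the start of that stretch. I have no contact reading in between, so I can't fully confirm that intermediate condition. The highest force I read was 32 N, on first pressing.

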